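# Clear the soldering fixture and seat an enclosure shell in it

### The job

The blue-capped setting block is still in the pocket of the yellow soldering fixture: first stand it back, fully home, in the blue slot of the block rack. Then lower the white enclosure shell, open side up and with its metal connector in the pocket's notch, into the emptied pocket until it lies flat and square on the pocket floor, and let go. Set both down gently, never dropping or throwing them, and leave the red and yellow blocks, the circuit board and the solder spool where they are.

Things in the scene. Friction and masses are not known exactly. Their poses are not given: they have to be found in the camera images.
- fixture: fixed: yellow base 150 (x) x 120 (y) x 12 mm with an aluminium pocket frame on it (112 x 82 mm, rim 22 mm above the bench). Pocket opening 84 (x) x 54 (y) mm, 10 mm deep, 3 mm lead-in chamfer, black floor; a 24 mm wide notch cuts through the middle of the frame's +x wall down to the floor. Origin: centre of the underside, on the bench; z up. Yaw within 0.35
- pocket (a point): centre of the pocket floor of the fixture, 12 mm above the bench; its axes are those of the fixture (+x towards the notch)
- blue_block: aluminium setting block with a blue cap, 46 (x) x 30 (y) x 40 (z) mm, about 0.15 kg, standing loose on the pocket floor at the start. Origin: centre of its underside; either way round is the same
- shell: white open-topped plastic shell, 80 (x) x 50 (y) x 28 (z) mm outside, walls 3 mm, 0.09 kg, open side up on a 2 mm thick blue mat, at any yaw. A steel connector, 18 mm wide, sticks out 8 mm from the middle of its +x end, 3 to 12 mm above the underside. Origin: centre of the underside (connector not counted); x towards the connector, z up. Seated, it stands 18 mm proud of the frame
- shell_port (a point): middle of the outer face of the shell's connector: 48 mm along the shell's x from its origin, 7.5 mm up
- blue_slot: blue plastic nest, fixed: 60 x 44 mm outside, 18 mm high, floor 3 mm, opening 50 (x) x 34 (y) x 15 mm deep with a 2 mm lead-in. Empty; the blue block's own slot. The four slots stand 2 x 2 (76 mm apart in x, 70 in y), in varying order, on a black rack plate 8 mm thick. Origin: centre of its underside, on the plate; x along its long side, z up
- blue_slot_floor (a point): centre of the blue slot's inner floor, 11 mm above the bench; axes of the slot
- green_slot: green plastic nest, fixed: 60 x 44 mm outside, 18 mm high, floor 3 mm, opening 50 (x) x 34 (y) x 15 mm deep with a 2 mm lead-in. Empty, but not the blue block's place. Origin: centre of its underside, on the plate; x along its long side, z up
- red_block: setting block with a red cap, standing in the red slot: the same 46 x 30 x 40 mm block as the blue one. A bystander. Origin: centre of its underside
- yellow_block: setting block with a yellow cap, standing in the yellow slot: the same 46 x 30 x 40 mm block as the blue one. A bystander. Origin: centre of its underside
- board: small green circuit board, 36 (x) x 58 (y) x 8 mm, lying loose on the blue mat beside the shell. A bystander. Origin: centre of its underside
- spool: red solder spool, 56 mm across, 42 mm high, standing on the bench beyond the work. A bystander. Origin: centre of its underside
There are look-alikes about, which are no part of the job. Of the things shaped like the shell, the white one is meant. What is shaped like the blue_block but turquoise is not meant.

How it is judged:
By the outcome, as a careful person would: the job done as asked, in the order asked, and still so for the second after the job is handed in, with the robot touching nothing.
It also fails if it takes over 72 s, if anything falls off the work surface, if the arm or the gripper's body presses on something with over 40 N, if the wrist force passes 120 N, or if a joint passes its speed limit or range.

### The arm

A 6-joint arm with a two-finger parallel gripper is mounted at the origin on the work surface. World frame = base frame: x ahead of the robot, y to its left, z up, the work surface at z = 0. Lengths are in mm, angles in rad, forces in N, time in s.
With the tool pointing down it reaches from about 325 to 925 mm from the base axis. Payload 3.1 kg.
Tool frame: the origin (TCP) lies at the very end of the fingers, on their centre line; the grasp point (between the pads) lies 19 mm behind it; z points along the fingers, y is the line along which they close (so a half turn about z gives the same grasp; the last joint's range is limited). The gripper opens to 85 mm and grips with 20 to 120 N. Pads are 22 mm wide; open, the fingers measure 114 mm over their backs; the gripper's body (76 mm by 85 mm) begins 54 mm behind the grasp point. The pads swing forward as they close: fully open they stand 13 mm farther back than shut.
Start: joints at [1.088, 0.217, 1.613, -0, 1.311, -0.112], TCP at [226.458, 582.543, 231.3] pointing down, gripper open.
Joint ranges: [-2.75, 2.75], [-0.78, 2.1], [0.31, 2.55], [-1.13, 4.27], [0.13, 2.63], [-2.58, 2.58]. Speed limits (rad/s): [2.79, 2.79, 3.14, 3.14, 3.14, 3.14].

### API

Orientations are given as a unit quaternion [w, x, y, z].
In Python, from workcell import * gives the robot as it stands.
- The arm moves only by the shell command python3 -m inch 'ROWS' [FORCE]. ROWS is JSON, a list of rows, each an object with "offset": the shift along the tool's x, y, z in mm, a list of three; "rotation": the turn, a rotation vector about the tool's x, y, z in degrees, a list of three; "claw": the closure, from 0 (fully open) to 1 (shut). A call has 1 to 5 rows; each row shifts and turns the commanded pose from where the row before left it, along the tool's axes as they then stand; what a row does not reach is not made up. A row lasts 1/12 s, in which the tool goes at most 41.7 mm and 7.16 degrees, less where a joint would pass 70% of its speed; a pose out of reach is approached as far as the arm can. A call with a gripper value outside its range is refused whole. The fingers move at their own pace and stop on an object; FORCE is the grip in N (left out, the last holds). Time passes only in rows, so rows that do not move let the fingers close. It gives the time, the measured TCP pose, the force, the opening and the grip force at its end, in the units of the state.
- observe(): the state, without advancing time (a new reading comes with each control period).
- camera(name): name is "scene" or "top" or "wrist"; returns the picture (420x560x3 uint8, red, green, blue); there is no depth.
- camera_params(name): a dict with "fx", "fy", "cx", "cy" (pixels), "k1" (the pictures are not rectified: a ray, as slopes to the right and down, at radius r is drawn at 1 + k1 r^2 times it, then the intrinsics apply), "eye" and "orientation" of the camera in the world. Camera axes: x right, y up, looking along -z (the intrinsics and any distortion apply to the point x, -y, -z); pixel columns grow to the right and rows downward; lengths in mm; the calibration is good to about 2 mm. A picture is of the moment at which its call begins: read the wrist's pose just before it. camera_params takes no time and is no camera call; for the wrist camera it gives the pose at the moment of the call.
- finish_job(): hands the job in; it is judged then, once.
Trained networks look in the newest picture that a camera, given by its name, has taken for a name from the list of things; names that differ only in an ending like _2 or _b are one class to them, and where a whole thing is asked for, a point or a joint stands for the part that bears it (a point fixed in the world has none). Each returns a list of dicts, best first, with "confidence" (0 to 1); they miss things now and then, are a little off and sometimes report something else, mostly with a low value. They report only what shows in the picture. A call takes as long as a camera call. They do not tell look-alikes from the thing itself.
- recognise(name, camera): "at" ([row, column] as shares, 0 to 1, of the picture: columns of its width, rows of its height, amid what is visible of it).
- silhouettes(name, camera): "region" (420x560 bool, what is visible of it) and "at" ([row, column] as shares, 0 to 1, of the picture: columns of its width, rows of its height, amid what is visible of it).
- mark_of(name, camera): "at" ([row, column] as shares, 0 to 1, of the picture: columns of its width, rows of its height: a listed point, or the origin of a listed thing).
The state is a dict: "time_s": time; "joint_positions": joint angles; "dq": joint speeds; "tau": joint torques, N m; "position": TCP position; "eef_rot": TCP orientation; "ft_force": force on the tool from outside, world axes, zero at the start; "wrist_torque": the same for the moment, N m; "gripper_width": opening from 0.0 (shut) to 1.0 (fully open); "gripper_force": force on a finger pad.
Only numpy, scipy, OpenCV 4.12 (cv2) and the standard library are available. Lean on these libraries where they do the work, as an engineer would, in place of code of your own. Each camera call takes 0.05 s, during which the arm holds its last target. There are 200 camera calls.

## Working session

There is one attempt and no reset: what is moved stays moved. The work goes in short steps, Python scripts to look and compute and a shell command to move; the robot and the scene stay as the last step left them, time stands still between calls to the robot, and variables do not carry over. Pictures are saved under pics/ and viewed, at most 10 in all, crops included, and the job is handed in when it is done.

```bash
mkdir -p pics; ls; cat > h.py <<'E'
import numpy as np, cv2
from workcell import *
from scipy.spatial.transform import Rotation as R
def q2R(q): return R.from_quat([q[1],q[2],q[3],q[0]])
def pix2world(uv,z,p):
    """uv Nx2 (col,row) -> world xyz on plane z"""
    uv=np.atleast_2d(np.array(uv,float)); z=np.broadcast_to(z,len(uv))
    d=np.stack([(uv[:,0]-p['cx'])/p['fx'],(uv[:,1]-p['cy'])/p['fy']],1); s=d.copy()
    for _ in range(20): s=d/(1+p['k1']*(s**2).sum(1,keepdims=True))
    ray=q2R(p['orientation']).apply(np.c_[s[:,0],-s[:,1],-np.ones(len(s))])
    e=np.array(p['eye']); t=(z-e[2])/ray[:,2]
    return e+ray*t[:,None]
def world2pix(P,p):
    c=q2R(p['orientation']).inv().apply(np.atleast_2d(P)-np.array(p['eye']))
    s=np.c_[c[:,0],-c[:,1]]/-c[:,2:]; s=s*(1+p['k1']*(s**2).sum(1,keepdims=True))
    return np.c_[s[:,0]*p['fx']+p['cx'],s[:,1]*p['fy']+p['cy']]
def save(img,n): cv2.imwrite('pics/'+n,cv2.cvtColor(img,cv2.COLOR_RGB2BGR))
E
python3 - <<'E'
from h import *
print(observe())
for c in ['top','scene']:
    im=camera(c); save(im,c+'0.png'); print(c,camera_params(c))
    if c=='top':
        for n in ['fixture','pocket','blue_block','shell','shell_port','blue_slot','blue_slot_floor','green_slot','board','spool']:
            print(n,[(np.round([m['at'][1]*560,m['at'][0]*420],1),round(m['confidence'],2)) for m in mark_of(n,c)])
print(camera_params('wrist'))
E
```

```text
pics
{'time_s': 0.0, 'joint_positions': array([ 1.08776749e+00,  2.17744497e-01,  1.61494406e+00,  6.23399023e-06,
        1.31134593e+00, -1.12193740e-01]), 'dq': array([ 0.00212   , -0.00010831,  0.0013241 , -0.00209135,  0.00096219,
       -0.00059197]), 'tau': array([-1.15500088e-04, -3.96837473e+01, -3.03854191e+01, -2.50627772e-04,
        9.67010914e-03, -2.10807866e-05]), 'position': array([226.08007322, 581.7820224 , 229.96911822]), 'eef_rot': array([-3.60897631e-04,  1.84357595e-01,  9.82858477e-01, -1.16636154e-03]), 'ft_force': array([-0.4618096 ,  0.04218991,  1.29362689]), 'wrist_torque': array([-0.01313311, -0.03166555,  0.00426626]), 'gripper_force': 0.0, 'gripper_width': 1.0010969405196588}
top {'fx': 507.39245377760534, 'fy': 507.39245377760534, 'cx': 269.8880144836558, 'cy': 207.38173876323344, 'k1': -0.14609672432598048, 'eye': array([ 376.94459854,  -14.49490314, 1077.74528708]), 'orientation': array([ 0.71049173,  0.07315625, -0.07350369, -0.69602218])}
fixture [(array([406.7, 261.4]), 0.61), (array([255., 187.]), 0.59)]
pocket [(array([407.2, 260.6]), 0.92), (a
[... 349 characters left out ...]
lue_slot_floor [(array([143. , 282.2]), 0.85)]
green_slot [(array([115. , 278.5]), 0.65)]
board [(array([258.2, 187.1]), 0.9)]
spool [(array([255.1, 125.2]), 0.61)]
scene {'fx': 495.10551233533795, 'fy': 495.10551233533795, 'cx': 275.4940540742804, 'cy': 209.08927281013942, 'k1': -0.10694125440355738, 'eye': array([1203.6869775 , -177.01036263,  964.81929678]), 'orientation': array([0.7814667 , 0.23175518, 0.17206168, 0.55316734])}
{'fx': 324.75817079761435, 'fy': 324.75817079761435, 'cx': 271.121918895615, 'cy': 204.45368268727145, 'k1': -0.04320137622492979, 'eye': array([163.32760897, 608.31589652, 373.97982757]), 'orientation': array([ 0.81794914, -0.11327123, -0.07832453,  0.55856432])}
```

```bash
python3 - <<'E'
import cv2
i=cv2.imread('pics/top0.png'); cv2.imwrite('pics/top0c.png',cv2.resize(i[90:370,60:460],None,fx=2,fy=2,interpolation=cv2.INTER_CUBIC))
E
```

```text
(no output)
```

View pics/top0c.png

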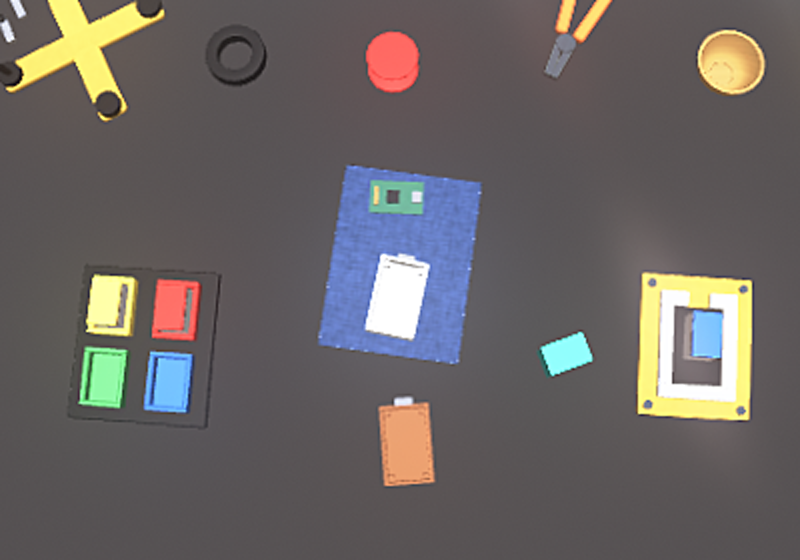

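The crop shows the scene (full-picture pixels are crop/2 + [60, 90]). Things that could be mistaken for each other:
- **Blue block:** blue cap in the fixture pocket at (414,257), which I choose. The turquoise block at (343,266) is the look-alike.
- **Shell:** white one on the mat at (258,239), connector towards the top of the picture, which I choose. The orange one at (263,312) is the look-alike.
- **Slot:** blue at (144,281), which I choose. The green one at (112,279) is not it.

```bash
python3 - <<'E'
from h import *
im=cv2.cvtColor(cv2.imread('pics/top0.png'),cv2.COLOR_BGR2RGB); p=camera_params('top')
hsv=cv2.cvtColor(im,cv2.COLOR_RGB2HSV)
def rect(name,lo,hi,box,z):
    m=cv2.inRange(hsv,np.array(lo),np.array(hi)); k=np.zeros_like(m); x0,y0,x1,y1=box; k[y0:y1,x0:x1]=m[y0:y1,x0:x1]
    n,l,s,_=cv2.connectedComponentsWithStats(k); b=1+np.argmax(s[1:,4]); pts=np.argwhere(l==b)[:,::-1]
    W=pix2world(pts,z,p)[:,:2]; r=cv2.minAreaRect(W.astype(np.float32)); print(name,len(pts),np.round(r[0],1),np.round(r[1],1),round(r[2],1))
rect('fixture',[20,100,100],[35,255,255],(370,215,445,310),12)
rect('bluecap',[100,100,100],[125,255,255],(395,235,430,280),52)
rect('blueslot',[100,100,100],[125,255,255],(128,255,160,300),26)
rect('greenslot',[45,80,80],[80,255,255],(95,255,130,300),26)
rect('shell',[0,0,200],[180,60,255],(235,215,280,262),30)
rect('turq',[80,80,100],[98,255,255],(325,250,360,285),40)
rect('mat',[100,60,40],[125,255,200],(210,165,310,275),2)
for n,uv,z in [('board',(258,187),8),('spool',(255,121),42),('red',(148,244),48),('yel',(115,242),48)]: print(n,pix2world(uv,z,p)[0].round())
o=observe(); print(o['position'],q2R(o['eef_rot']).as_matrix().round(3))
crop=np.hstack([cv2.resize(im[y:y+80,x:x+56],None,fx=7,fy=7)for x,y in[(386,220),(235,205)]]); save(crop,'close.png')
E
```

```text
fixture 1788 [ 487.6 -307.5] [120.8 151.2] 86.6
bluecap 333 [ 496.2 -308.6] [29.5 47.2] 88.1
blueslot 642 [437.6 246.3] [47.7 61.9] 88.8
greenslot 644 [440.5 315. ] [49.5 61.5] 88.4
shell 963 [534.6   9.8] [52.2 85.3] 79.2
turq 377 [ 474.3 -163. ] [32.1 51.9] 20.7
mat 3188 [573.7   7.6] [152.  200.6] 83.2
board [647.  14.   8.]
spool [786.  23.  42.]
red [512. 237.  48.]
yel [514. 307.  48.]
[226.45909893 582.55809733 231.32813075] [[-0.932  0.362  0.   ]
 [ 0.362  0.932  0.   ]
 [-0.     0.    -1.   ]]
```

View pics/close.png

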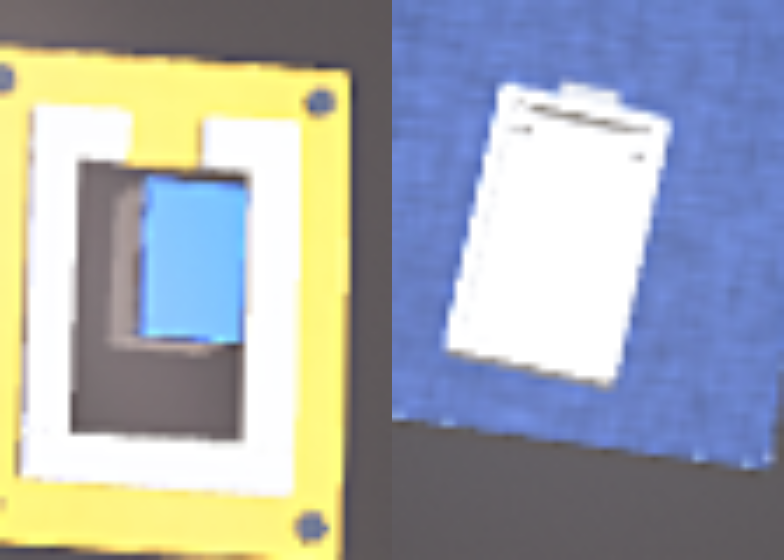

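The close crop confirms the blue-capped block in the notched pocket, and the white shell with its connector towards +x. I'll square the tool up, then fly over the rack, shell and fixture, taking a wrist picture at each.

```bash
python3 -m inch '[{"offset":[0,0,0],"rotation":[0,0,-6.2],"claw":0},{"offset":[0,0,0],"rotation":[0,0,-6.2],"claw":0},{"offset":[0,0,0],"rotation":[0,0,-6.2],"claw":0}]'
python3 -m inch '[{"offset":[-24,-32,0],"rotation":[0,0,0],"claw":0},{"offset":[-24,-32,0],"rotation":[0,0,0],"claw":0},{"offset":[-24,-32,0],"rotation":[0,0,0],"claw":0},{"offset":[-24,-32,0],"rotation":[0,0,0],"claw":0},{"offset":[-24,-32,0],"rotation":[0,0,0],"claw":0}]'
python3 -m inch '[{"offset":[-24,-32,0],"rotation":[0,0,0],"claw":0},{"offset":[-24,-32,0],"rotation":[0,0,0],"claw":0},{"offset":[-24,-32,0],"rotation":[0,0,0],"claw":0},{"offset":[-24,-32,0],"rotation":[0,0,0],"claw":0},{"offset":[-24,-32,0],"rotation":[0,0,0],"claw":0}]'
python3 -m inch '[{"offset":[0,0,0],"rotation":[0,0,0],"claw":0},{"offset":[0,0,0],"rotation":[0,0,0],"claw":0}]'
cat > look.py <<'E'
import sys; from h import *
def look(tag,names):
    p=camera_params('wrist'); im=camera('wrist'); save(im,tag+'.png'); np.save('pics/'+tag+'.npy',p,allow_pickle=True)
    o=observe(); print(o['time_s'],o['position'].round(1),'yaw',round(np.degrees(np.arctan2(*q2R(o['eef_rot']).as_matrix()[1::-1,1])),2), p['eye'].round(1))
    for n,z in names:
        for m in mark_of(n,'wrist'):
            uv=[m['at'][1]*560,m['at'][0]*420]; print(n,np.round(uv),pix2world(uv,z,p)[0].round(1),round(m['confidence'],2))
    return im,p
def rect(im,p,name,lo,hi,z,box=(0,0,560,420)):
    hsv=cv2.cvtColor(im,cv2.COLOR_RGB2HSV)
    m=cv2.inRange(hsv,np.array(lo),np.array(hi)); k=np.zeros_like(m); x0,y0,x1,y1=box; k[y0:y1,x0:x1]=m[y0:y1,x0:x1]
    n,l,s,_=cv2.connectedComponentsWithStats(k); b=1+np.argmax(s[1:,4]); pts=np.argwhere(l==b)[:,::-1]
    W=pix2world(pts,z,p)[:,:2]; r=cv2.minAreaRect(W.astype(np.float32)); print(name,len(pts),s[b][:4],np.round(r[0],1),np.round(r[1],1),round(r[2],1))
E
python3 - <<'E'
from look import *
im,p=look('w_rack',[('blue_slot_floor',11),('green_slot',8),('red_block',8),('yellow_block',8)])
rect(im,p,'blueslot',[100,100,80],[125,255,255],26)
rect(im,p,'green',[45,80,80],[80,255,255],26)
E
```

```text
time_s: 0.85
position: [226.5, 582.6, 231.4]
eef_rot: [0.0, 0.02, 1.0, 0.0]
ft_force: [0.1, 0.1, -0.5]
gripper_width: 1.003
gripper_force: 0.0
time_s: 1.27
position: [339.6, 415.8, 231.5]
eef_rot: [0.0, 0.023, 1.0, 0.0]
ft_force: [0.9, 0.6, 0.1]
gripper_width: 1.004
gripper_force: 0.0
time_s: 1.68
position: [452.3, 250.1, 231.7]
eef_rot: [0.0, 0.023, 1.0, 0.0]
ft_force: [1.9, 0.3, -0.7]
gripper_width: 0.999
gripper_force: 0.0
time_s: 1.85
position: [452.6, 250.1, 231.6]
eef_rot: [0.0, 0.025, 1.0, 0.0]
ft_force: [-0.2, -0.6, -0.1]
gripper_width: 1.002
gripper_force: 0.0
1.9 [451.7 251.3 231.4] yaw 87.22 [384.8 254.3 374.2]
blue_slot_floor [270. 162.] [439.  251.4  11. ] 0.72
green_slot [329. 161.] [441.8 317.4   8. ] 0.76
green_slot [328. 226.] [519.3 315.6   8. ] 0.41
red_block [267. 226.] [515.3 242.6   8. ] 0.89
red_block [ 85. 247.] [531.   16.6   8. ] 0.45
yellow_block [330. 226.] [519.7 318.4   8. ] 0.61
blueslot 7628 [ 21 199 125 123] [549.2  26.1] [140.7 161.2] 83.1
green 2529 [309 135  46  58] [442.  317.1] [47.4 62.2] 87.6
```

View pics/w_rack.png

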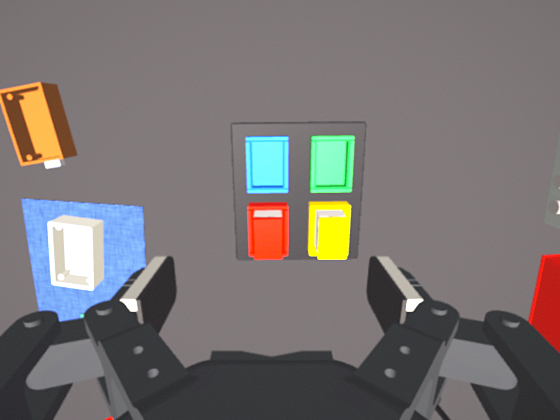

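The wrist picture shows the blue slot at (267,163), green at (331,163), and the red and yellow blocks below them at (268,231) and (330,230). The white shell is at (76,253). Next I'll look over the shell and then the fixture.

```bash
python3 -m inch '[{"offset":[-14,-34,0],"rotation":[0,0,0],"claw":0},{"offset":[-14,-34,0],"rotation":[0,0,0],"claw":0},{"offset":[-14,-34,0],"rotation":[0,0,0],"claw":0},{"offset":[-14,-34,0],"rotation":[0,0,0],"claw":0},{"offset":[-14,-34,0],"rotation":[0,0,0],"claw":0}]' >/dev/null
python3 -m inch '[{"offset":[-14,-34,0],"rotation":[0,0,0],"claw":0},{"offset":[-14,-34,0],"rotation":[0,0,0],"claw":0},{"offset":[0,0,0],"rotation":[0,0,0],"claw":0},{"offset":[0,0,0],"rotation":[0,0,0],"claw":0}]' >/dev/null
python3 - <<'E'
from look import *
im=cv2.cvtColor(cv2.imread('pics/w_rack.png'),cv2.COLOR_BGR2RGB); p=np.load('pics/w_rack.npy',allow_pickle=True).item()
rect(im,p,'blueslot',[90,100,80],[125,255,255],26,(240,130,300,197))
rect(im,p,'plate',[0,0,0],[180,255,60],8,(225,115,375,200))
im,p=look('w_shell',[('shell',2),('shell_port',9.5),('board',2)])
E
python3 -m inch '[{"offset":[4,-35,0],"rotation":[0,0,0],"claw":0},{"offset":[4,-35,0],"rotation":[0,0,0],"claw":0},{"offset":[4,-35,0],"rotation":[0,0,0],"claw":0},{"offset":[4,-35,0],"rotation":[0,0,0],"claw":0},{"offset":[4,-35,0],"rotation":[0,0,0],"claw":0}]' >/dev/null
python3 -m inch '[{"offset":[4,-35,0],"rotation":[0,0,0],"claw":0},{"offset":[4,-35,0],"rotation":[0,0,0],"claw":0},{"offset":[4,-35,0],"rotation":[0,0,0],"claw":0},{"offset":[4,-35,0],"rotation":[0,0,0],"claw":0},{"offset":[0,0,0],"rotation":[0,0,0],"claw":0}]'
python3 - <<'E'
from look import *
im,p=look('w_fix',[('fixture',0),('pocket',12),('blue_block',12)])
rect(im,p,'cap',[95,100,80],[125,255,255],52)
rect(im,p,'fix',[20,100,100],[35,255,255],12)
a=cv2.imread('pics/w_shell.png')[60:330,100:460]; b=cv2.imread('pics/w_fix.png')[60:330,100:460]
cv2.imwrite('pics/ab.png',np.hstack([a,b]))
E
```

```text
blueslot 2510 [245 136  44  58] [439.5 247.2] [46.3 62.4] 87.7
time_s: 3.68
position: [487.7, -306.9, 231.5]
eef_rot: [0.0, 0.024, 1.0, -0.002]
ft_force: [-0.3, 0.0, -0.1]
gripper_width: 1.005
gripper_force: 0.0
3.7333 [ 488.1 -304.1  231.3] yaw 87.28 [ 419.9 -302.4  374.1]
fixture [269. 177.] [ 492.7 -309.7    0. ] 0.83
pocket [270. 176.] [ 489.6 -307.4   12. ] 0.91
blue_block [270. 181.] [ 494.8 -307.9   12. ] 0.9
blue_block [390. 158.] [ 475.1 -172.1   12. ] 0.57
cap 9434 [451 146 109 158] [555.  -33.4] [131.1 174.4] 83.4
fix 6425 [215 106 113 133] [ 489.  -307.1] [121.4 151.2] 86.7Traceback (most recent call last):
  File "<stdin>", line 4, in <module>
  File "look.py", line 12, in rect
    n,l,s,_=cv2.connectedComponentsWithStats(k); b=1+np.argmax(s[1:,4]); pts=np.argwhere(l==b)[:,::-1]
                                                     ~~~~~~~~~^^^^^^^^^
    return _wrapfunc(a, 'argmax', axis=axis, out=out, **kwds)
    return bound(*args, **kwds)
ValueError: attempt to get argmax of an empty sequence
[ WARN:0@1.755] global loadsave.cpp:275 findDecoder imread_('pics/w_shell.png'): can't open/read file: check file path/integrity
Traceback (most recent call last):
TypeError: 'NoneType' object is not subscriptable
```

The shell picture was lost to a script error, so I'll take it later. Now the block itself.

```bash
python3 - <<'E'
from look import *
im=cv2.cvtColor(cv2.imread('pics/w_fix.png'),cv2.COLOR_BGR2RGB); p=np.load('pics/w_fix.npy',allow_pickle=True).item()
rect(im,p,'cap',[95,100,80],[125,255,255],52,(215,106,328,239))
rect(im,p,'fix',[18,80,60],[38,255,255],12,(190,90,350,260))
q=np.array([observe()['position']for _ in range(5)]);print(q.mean(0))
# tips' positions in the view: project tool points
save(cv2.resize(im[90:300,150:390],None,fx=3,fy=2.8),'fixc.png')
E
```

```text
cap 1410 [253 168  34  45] [ 496.5 -308.8] [32.6 46.7] 85.5
fix 6639 [215 106 113 133] [ 489.  -307.4] [122.1 151.5] 86.6
[ 488.37722411 -301.22766505  230.99326143]
```

View pics/fixc.png

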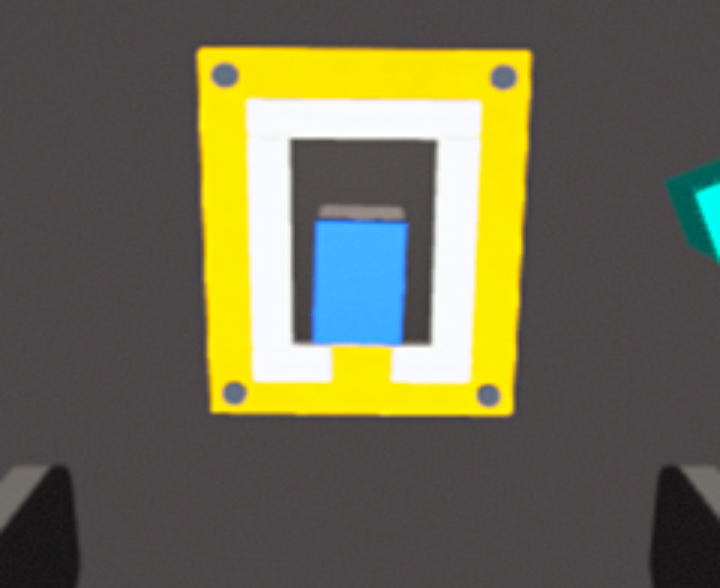

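The crop shows the block against the notch end of the pocket, cap about (270,190) in the full picture, and clear of both side walls in y. I'll descend above it.

```bash
python3 -m inch '[{"offset":[-2,-1,35],"rotation":[0,0,0.7],"claw":0},{"offset":[-2,-1,35],"rotation":[0,0,0],"claw":0},{"offset":[-2,-1,35],"rotation":[0,0,0],"claw":0},{"offset":[-1,0,35],"rotation":[0,0,0],"claw":0},{"offset":[0,0,0],"rotation":[0,0,0],"claw":0}]'
python3 -m inch '[{"offset":[0,0,0],"rotation":[0,0,0],"claw":0}]'
python3 - <<'E'
from look import *
im,p=look('w_blk',[('blue_block',12),('pocket',12)])
rect(im,p,'cap',[95,100,80],[125,255,255],52,(150,0,420,300))
o=observe()
print(world2pix([o['position']],p), o['time_s'])
E
```

```text
time_s: 4.3
position: [490.1, -300.2, 83.2]
eef_rot: [-0.006, 0.028, 1.0, 0.005]
ft_force: [-1.0, 0.8, -1.5]
gripper_width: 1.0
gripper_force: 0.0
time_s: 4.38
position: [493.4, -303.5, 89.1]
eef_rot: [-0.003, 0.028, 1.0, 0.002]
ft_force: [-0.2, -0.2, 0.3]
gripper_width: 1.002
gripper_force: 0.0
4.4333 [ 495.3 -305.4   91.8] yaw 86.78 [ 426.4 -299.5  232.1]
blue_block [263. 218.] [ 497.5 -308.4   12. ] 0.93
blue_block [456. 177.] [ 475.2 -171.4   12. ] 0.63
cap 3941 [234 199  55  75] [ 496.3 -308.9] [31.5 47.3] 85.4
[[261.00086863 271.78061711]] 4.5333
```

View pics/w_blk.png

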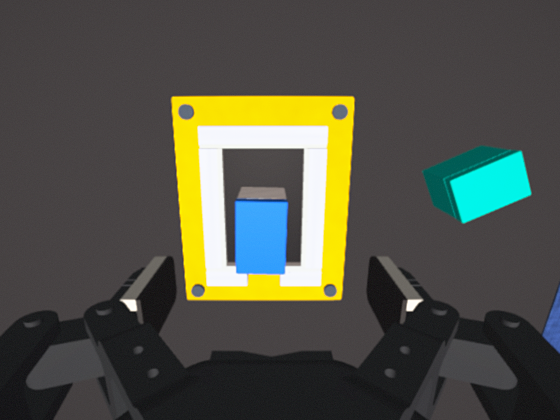

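The cap is centred between the pads at (262,237) and nothing else is in reach. The arm needs about 0.3 s to settle. I'll descend and grip.

```bash
python3 -m inch '[{"offset":[0,-1,31],"rotation":[0,0,0.3],"claw":0},{"offset":[0,0,31],"rotation":[0,0,0],"claw":0},{"offset":[0,0,0],"rotation":[0,0,0],"claw":0},{"offset":[0,0,0],"rotation":[0,0,0],"claw":0},{"offset":[0,0,0],"rotation":[0,0,0],"claw":0}]'
python3 -m inch '[{"offset":[0,0,0],"rotation":[0,0,0],"claw":0.8},{"offset":[0,0,0],"rotation":[0,0,0],"claw":0.8},{"offset":[0,0,0],"rotation":[0,0,0],"claw":0.8},{"offset":[0,0,0],"rotation":[0,0,0],"claw":0.8},{"offset":[0,0,0],"rotation":[0,0,0],"claw":0.8}]' 40
```

```text
time_s: 4.95
position: [496.3, -309.1, 32.1]
eef_rot: [0.002, 0.032, 0.999, -0.001]
ft_force: [-0.5, 0.3, 0.1]
gripper_width: 1.003
gripper_force: 0.0
time_s: 5.37
position: [495.4, -308.7, 30.5]
eef_rot: [0.001, 0.032, 0.999, -0.001]
ft_force: [0.2, 0.1, -0.6]
gripper_width: 0.343
gripper_force: 40.2
```

Gripped: the opening of 29 mm matches the block. I'll lift it and carry it to the rack.

```bash
python3 -m inch '[{"offset":[0,0,-12],"rotation":[0,0,0],"claw":0.8},{"offset":[0,0,-30],"rotation":[0,0,0],"claw":0.8},{"offset":[0,0,-30],"rotation":[0,0,0],"claw":0.8},{"offset":[0,0,-18],"rotation":[0,0,0],"claw":0.8},{"offset":[3,12,0],"rotation":[0,0,0],"claw":0.8}]'
python3 -m inch '[{"offset":[6,33,0],"rotation":[0,0,0],"claw":0.8},{"offset":[6,33,0],"rotation":[0,0,0],"claw":0.8},{"offset":[6,33,0],"rotation":[0,0,0],"claw":0.8},{"offset":[6,33,0],"rotation":[0,0,0],"claw":0.8},{"offset":[6,33,0],"rotation":[0,0,0],"claw":0.8}]' >/dev/null
python3 -m inch '[{"offset":[6,33,0],"rotation":[0,0,0],"claw":0.8},{"offset":[6,33,0],"rotation":[0,0,0],"claw":0.8},{"offset":[6,33,0],"rotation":[0,0,0],"claw":0.8},{"offset":[6,33,0],"rotation":[0,0,0],"claw":0.8},{"offset":[6,33,0],"rotation":[0,0,0],"claw":0.8}]' > /dev/null
python3 -m inch '[{"offset":[6,33,0],"rotation":[0,0,0],"claw":0.8},{"offset":[6,33,0],"rotation":[0,0,-1.4],"claw":0.8},{"offset":[6,33,0],"rotation":[0,0,0],"claw":0.8},{"offset":[6,33,0],"rotation":[0,0,0],"claw":0.8},{"offset":[6,33,0],"rotation":[0,0,0],"claw":0.8}]' 
python3 -m inch '[{"offset":[0,22,0],"rotation":[0,0,0],"claw":0.8},{"offset":[0,15,0],"rotation":[0,0,0],"claw":0.8},{"offset":[0,0,0],"rotation":[0,0,0],"claw":0.8},{"offset":[0,0,0],"rotation":[0,0,0],"claw":0.8},{"offset":[0,0,0],"rotation":[0,0,0],"claw":0.8}]'
python3 - <<'E'
from look import *
im,p=look('w_place',[('blue_slot_floor',11),('blue_block',103)])
E
```

```text
time_s: 5.78
position: [496.0, -299.6, 125.5]
eef_rot: [0.005, 0.033, 0.999, -0.004]
ft_force: [1.1, -0.3, -0.8]
gripper_width: 0.343
gripper_force: 40.3
time_s: 7.03
position: [428.6, 205.2, 117.6]
eef_rot: [-0.002, 0.019, 1.0, -0.0]
ft_force: [1.0, -0.2, -2.4]
gripper_width: 0.341
gripper_force: 40.3
time_s: 7.45
position: [431.5, 239.9, 118.1]
eef_rot: [-0.001, 0.019, 1.0, -0.001]
ft_force: [0.8, -0.1, -2.0]
gripper_width: 0.337
gripper_force: 40.4
7.5 [431.9 239.7 118.3] yaw 87.73 [364.1 243.5 260.9]
blue_slot_floor [280. 208.] [437.2 247.9  11. ] 0.93
blue_block [271. 250.] [433.6 240.8 103. ] 0.86
blue_block [ 34. 315.] [469.2 102.3 103. ] 0.62
```

View pics/w_place.png

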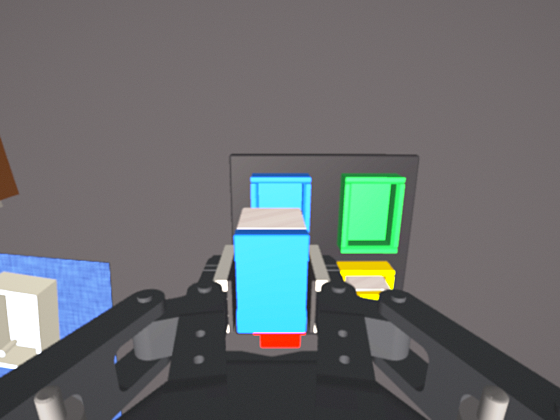

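The block is held upright: cap at columns 235–308, rows 231–332. The blue slot's far rim is at (251–310,178), with the red block just beyond it. I'll work out the offset between block and slot.

```bash
python3 - <<'E'
from look import *
im=cv2.cvtColor(cv2.imread('pics/w_place.png'),cv2.COLOR_BGR2RGB); p=np.load('pics/w_place.npy',allow_pickle=True).item()
c=pix2world([(235,231),(308,231),(306,332),(237,332)],140.5,p); print(c.round(1)); print('cap',c.mean(0).round(1))
rect(im,p,'green',[45,80,60],[80,255,255],26)
s=pix2world([(251,177),(310,177)],26,p); print('slot -x corners',s.round(1), (s.mean(0)+[30*np.cos(-.04),30*np.sin(-.04),0]).round(1))
E
```

```text
[[408.2 227.5 140.5]
 [409.4 256.2 140.5]
 [456.3 255.  140.5]
 [455.1 224.9 140.5]]
cap [432.2 240.9 140.5]
green 5111 [337 173  69  81] [441.  315.8] [49.  63.9] 87.6
slot -x corners [[408.5 226.9  26. ]
 [410.3 270.2  26. ]] [439.4 247.4  26. ]
```

```bash
python3 -m inch '[{"offset":[-7,7,20],"rotation":[0,0,0],"claw":0.8},{"offset":[0,0,25],"rotation":[0,0,0],"claw":0.8},{"offset":[0,0,13],"rotation":[0,0,0],"claw":0.8},{"offset":[0,0,0],"rotation":[0,0,0],"claw":0.8},{"offset":[0,0,0],"rotation":[0,0,0],"claw":0.8}]'
python3 -m inch '[{"offset":[0,0,0],"rotation":[0,0,0],"claw":0.8},{"offset":[0,0,0],"rotation":[0,0,0],"claw":0.8}]'
python3 - <<'E'
from look import *
im,p=look('w_place2',[('blue_slot_floor',11),('blue_block',43)])
rect(im,p,'green',[45,80,60],[80,255,255],26)
save(im[130:380,150:440].repeat(2,0).repeat(2,1),'place2c.png')
E
```

```text
time_s: 8.02
position: [439.5, 246.4, 60.5]
eef_rot: [-0.001, 0.02, 1.0, -0.001]
ft_force: [0.4, 0.8, -1.3]
gripper_width: 0.34
gripper_force: 40.3
time_s: 8.18
position: [441.7, 247.6, 62.8]
eef_rot: [0.001, 0.02, 1.0, 0.001]
ft_force: [1.6, 0.4, -1.2]
gripper_width: 0.342
gripper_force: 40.3
8.2333 [441.7 247.7  62.9] yaw 87.73 [373.5 250.9 205.3]
blue_slot_floor [271. 218.] [438.  248.9  11. ] 0.9
blue_block [271. 250.] [445.9 248.4  43. ] 0.96
green 8405 [341 172  91 104] [440.9 315.3] [49.2 64.4] 87.7
```

View pics/place2c.png

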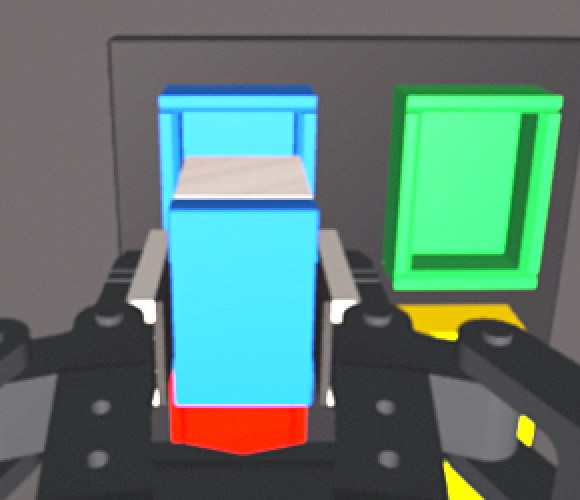

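The block hangs over the slot, with its lower far edge at full px (240–303,208). The slot rim's outer corners are at (229,177) and (308,177). I'll compute the relative offset.

```bash
python3 -m inch '[{"offset":[0,0,0],"rotation":[0,0,0],"claw":0.8},{"offset":[0,0,0],"rotation":[0,0,0],"claw":0.8},{"offset":[0,0,0],"rotation":[0,0,0],"claw":0.8}]'
python3 - <<'E'
from look import *
p=np.load('pics/w_place2.npy',allow_pickle=True).item()
b=pix2world([(240,208.5),(303,208.5)],45.2,p);t=pix2world([(235.5,230.5),(309,230.5),(307,332.5),(236,332.5)],85.2,p); s=pix2world([(229.5,177.5),(308.5,177.5)],26,p)
print(b.round(1),t.round(1),t.mean(0).round(1),s.round(1)); print('block',b.mean(0)[:2]+[23,-1],'slot',s.mean(0)[:2]+[30,-1.2])
E
```

```text
time_s: 8.58
position: [440.4, 247.5, 61.5]
eef_rot: [0.0, 0.02, 1.0, 0.0]
ft_force: [-0.5, 0.4, -2.2]
gripper_width: 0.34
gripper_force: 40.3
[[421.  233.4  45.2]
 [422.3 265.8  45.2]] [[418.1 235.4  85.2]
 [419.3 264.3  85.2]
 [466.9 263.1  85.2]
 [465.5 232.1  85.2]] [442.4 248.7  85.2] [[408.3 226.6  26. ]
 [410.1 270.9  26. ]]
block [444.64052795 248.58105532] slot [439.19466529 247.55979289]
```

```bash
python3 -m inch '[{"offset":[1,-0.5,7],"rotation":[0,0,0],"claw":0.8},{"offset":[0,0,7],"rotation":[0,0,0],"claw":0.8},{"offset":[0,0,6],"rotation":[0,0,0],"claw":0.8},{"offset":[0,0,0],"rotation":[0,0,0],"claw":0.8},{"offset":[0,0,0],"rotation":[0,0,0],"claw":0.8}]'
python3 -m inch '[{"offset":[0,0,3],"rotation":[0,0,0],"claw":0.8},{"offset":[0,0,3],"rotation":[0,0,0],"claw":0.8},{"offset":[0,0,1],"rotation":[0,0,0],"claw":0.8},{"offset":[0,0,0],"rotation":[0,0,0],"claw":0.8},{"offset":[0,0,0],"rotation":[0,0,0],"claw":0.8}]'
```

```text
time_s: 9.0
position: [438.3, 246.6, 40.2]
eef_rot: [-0.001, 0.02, 1.0, -0.0]
ft_force: [0.7, -0.1, -1.2]
gripper_width: 0.343
gripper_force: 40.4
time_s: 9.42
position: [439.2, 246.9, 34.2]
eef_rot: [-0.0, 0.02, 1.0, -0.0]
ft_force: [-0.3, -0.6, -2.3]
gripper_width: 0.344
gripper_force: 40.5
```

```bash
python3 -m inch '[{"offset":[0,0,1.5],"rotation":[0,0,0],"claw":0.8},{"offset":[0,0,1.5],"rotation":[0,0,0],"claw":0.8},{"offset":[0,0,1],"rotation":[0,0,0],"claw":0.8},{"offset":[0,0,0],"rotation":[0,0,0],"claw":0.8},{"offset":[0,0,0],"rotation":[0,0,0],"claw":0.8}]'
python3 -m inch '[{"offset":[0,0,0.7],"rotation":[0,0,0],"claw":0.8},{"offset":[0,0,0],"rotation":[0,0,0],"claw":0.8},{"offset":[0,0,0],"rotation":[0,0,0],"claw":0.8}]'
```

```text
time_s: 9.83
position: [439.2, 246.9, 30.2]
eef_rot: [-0.0, 0.02, 1.0, -0.0]
ft_force: [-0.2, 0.2, -2.3]
gripper_width: 0.342
gripper_force: 40.4
time_s: 10.08
position: [439.2, 247.0, 29.5]
eef_rot: [-0.0, 0.02, 1.0, -0.0]
ft_force: [-1.0, 0.7, -2.5]
gripper_width: 0.348
gripper_force: 40.5
```

```bash
for k in 1; do python3 -m inch '[{"offset":[0,0,0.6],"rotation":[0,0,0],"claw":0.8},{"offset":[0,0,0],"rotation":[0,0,0],"claw":0.8},{"offset":[0,0,0],"rotation":[0,0,0],"claw":0.8}]'; done
python3 -m inch '[{"offset":[0,0,0.5],"rotation":[0,0,0],"claw":0.8},{"offset":[0,0,0],"rotation":[0,0,0],"claw":0.8},{"offset":[0,0,0],"rotation":[0,0,0],"claw":0.8}]'
```

```text
time_s: 10.33
position: [439.2, 246.9, 29.4]
eef_rot: [-0.0, 0.02, 1.0, -0.0]
ft_force: [-3.6, -0.3, 3.5]
gripper_width: 0.341
gripper_force: 40.9
time_s: 10.58
position: [439.2, 247.0, 29.4]
eef_rot: [-0.0, 0.02, 1.0, -0.0]
ft_force: [-5.2, -1.8, 6.9]
gripper_width: 0.343
gripper_force: 41.6
```

The block touches the floor: force rises while z holds at 29.4, which is the grasp height less 1 mm, as expected. Release, retreat upward, and check.

```bash
python3 -m inch '[{"offset":[0,0,-0.5],"rotation":[0,0,0],"claw":0.55},{"offset":[0,0,0],"rotation":[0,0,0],"claw":0.4},{"offset":[0,0,0],"rotation":[0,0,0],"claw":0.4},{"offset":[0,0,0],"rotation":[0,0,0],"claw":0.4},{"offset":[0,0,-8],"rotation":[0,0,0],"claw":0.4}]'
python3 -m inch '[{"offset":[0,0,-30],"rotation":[0,0,0],"claw":0.2},{"offset":[0,0,-40],"rotation":[0,0,0],"claw":0},{"offset":[0,0,-40],"rotation":[0,0,0],"claw":0},{"offset":[0,0,0],"rotation":[0,0,0],"claw":0},{"offset":[0,0,0],"rotation":[0,0,0],"claw":0}]'
python3 -m inch '[{"offset":[0,0,0],"rotation":[0,0,0],"claw":0},{"offset":[0,0,0],"rotation":[0,0,0],"claw":0},{"offset":[0,0,0],"rotation":[0,0,0],"claw":0}]' >/dev/null
python3 - <<'E'
from look import *
im,p=look('w_rel',[('blue_block',11),('red_block',11)])
rect(im,p,'blueall',[90,100,60],[125,255,255],51,(200,100,340,300))
save(im[110:330,180:440].repeat(2,0).repeat(2,1),'relc.png')
E
```

```text
time_s: 11.0
position: [438.2, 246.4, 35.8]
eef_rot: [-0.001, 0.02, 1.0, -0.001]
ft_force: [-0.6, 0.1, -0.5]
gripper_width: 0.602
gripper_force: 0.0
time_s: 11.42
position: [442.3, 248.2, 151.3]
eef_rot: [0.004, 0.02, 1.0, 0.002]
ft_force: [-0.6, -0.4, -0.3]
gripper_width: 1.0
gripper_force: 0.0
11.7167 [437.8 246.4 145. ] yaw 87.75 [370.5 250.  287.8]
blue_block [273. 202.] [446.  248.6  11. ] 0.95
red_block [270. 273.] [514.7 243.4  11. ] 0.7
blueall 4014 [243 161  57  79] [434.3 247.5] [41.7 61. ] 87.7
```

View pics/relc.png

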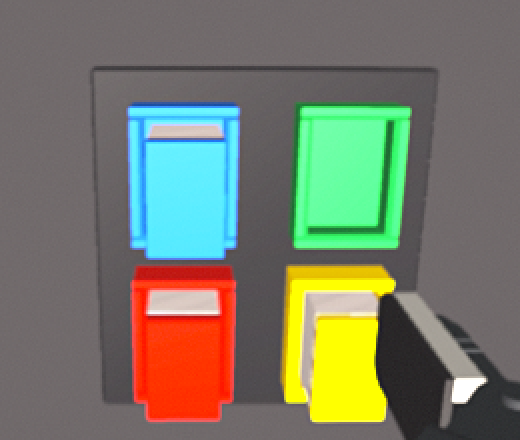

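The blue block stands square in the blue slot (crop px 146–224 × 138–258), with the same overhang as the red one, and its neighbours haven't moved. Now the shell.

```bash
python3 -m inch '[{"offset":[-15,-33,0],"rotation":[0,0,0],"claw":0},{"offset":[-15,-33,0],"rotation":[0,0,0],"claw":0},{"offset":[-15,-33,0],"rotation":[0,0,0],"claw":0},{"offset":[-15,-33,0],"rotation":[0,0,0],"claw":0},{"offset":[-15,-33,0],"rotation":[0,0,0],"claw":0}]' >/dev/null
python3 -m inch '[{"offset":[-15,-34,0],"rotation":[0,0,0],"claw":0},{"offset":[-15,-34,0],"rotation":[0,0,4.2],"claw":0},{"offset":[0,0,0],"rotation":[0,0,4.3],"claw":0},{"offset":[0,0,0],"rotation":[0,0,0],"claw":0},{"offset":[0,0,0],"rotation":[0,0,0],"claw":0}]' >/dev/null
python3 -m inch '[{"offset":[0,0,0],"rotation":[0,0,0],"claw":0},{"offset":[0,0,0],"rotation":[0,0,0],"claw":0},{"offset":[0,0,0],"rotation":[0,0,0],"claw":0}]'
python3 - <<'E'
from look import *
im,p=look('w_shell',[('shell',2),('shell_port',9.5),('board',2)])
rect(im,p,'shell',[0,0,120],[179,90,255],30,(150,60,400,300))
save(im[80:330,140:430].repeat(2,0).repeat(2,1),'shellc.png')
E
```

```text
time_s: 12.9
position: [534.6, 11.1, 146.8]
eef_rot: [-0.0, 0.092, 0.996, 0.0]
ft_force: [0.5, -0.8, 0.3]
gripper_width: 1.002
gripper_force: 0.0
12.95 [534.7  11.  146.9] yaw 79.38 [468.   24.5 289.5]
shell [270. 190.] [534.6  11.7   2. ] 0.94
shell [217.  10.] [381.4  -2.4   2. ] 0.9
shell_port [272. 244.] [583.5   4.5   9.5] 0.84
shell_port [236.  68.] [428.3   3.5   9.5] 0.79
board [295. 299.] [650.   15.3   2. ] 0.7
shell 6262 [237 145  66 100] [533.4  11. ] [52.4 84.3] 79.0
```

View pics/shellc.png

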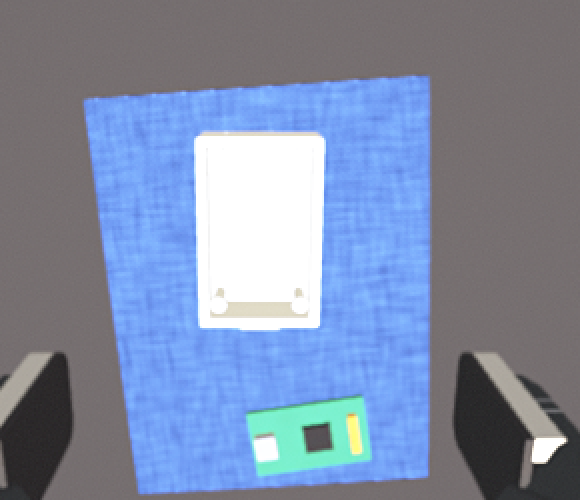

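The white shell is at full px (238–302 × 148–243), connector towards the board, with clear mat on both long sides. I'll descend and grip across its width.

```bash
python3 -m inch '[{"offset":[0,0,32],"rotation":[0,0,0.2],"claw":0},{"offset":[0,0,32],"rotation":[0,0,0.2],"claw":0},{"offset":[0,0,32],"rotation":[0,0,0],"claw":0},{"offset":[0,0,24],"rotation":[0,0,0],"claw":0},{"offset":[0,0,8],"rotation":[0,0,0],"claw":0}]'
python3 -m inch '[{"offset":[0,0,0],"rotation":[0,0,0],"claw":0},{"offset":[0,0,0],"rotation":[0,0,0],"claw":0},{"offset":[0,0,0],"rotation":[0,0,0],"claw":0},{"offset":[0,0,0],"rotation":[0,0,0],"claw":0}]'
```

```text
time_s: 13.52
position: [531.3, 10.6, 14.9]
eef_rot: [-0.004, 0.097, 0.995, 0.0]
ft_force: [-1.8, 0.3, -0.1]
gripper_width: 1.0
gripper_force: 0.0
time_s: 13.85
position: [537.3, 9.8, 21.3]
eef_rot: [0.002, 0.097, 0.995, -0.0]
ft_force: [0.0, 0.0, 0.0]
gripper_width: 1.0
gripper_force: 0.0
```

```bash
python3 -m inch '[{"offset":[0,0,4.5],"rotation":[0,0,0],"claw":0},{"offset":[0,0,4],"rotation":[0,0,0],"claw":0},{"offset":[0,0,0],"rotation":[0,0,0],"claw":0},{"offset":[0,0,0],"rotation":[0,0,0],"claw":0},{"offset":[0,0,0],"rotation":[0,0,0],"claw":0}]'
python3 -m inch '[{"offset":[0,0,0],"rotation":[0,0,0],"claw":0},{"offset":[0,0,0],"rotation":[0,0,0],"claw":0}]'
```

```text
time_s: 14.27
position: [535.0, 10.0, 10.4]
eef_rot: [-0.0, 0.097, 0.995, -0.0]
ft_force: [-0.1, -0.5, -0.0]
gripper_width: 0.998
gripper_force: 0.0
time_s: 14.43
position: [535.2, 10.0, 10.5]
eef_rot: [0.0, 0.097, 0.995, 0.0]
ft_force: [-0.2, -0.2, -0.2]
gripper_width: 1.002
gripper_force: 0.0
```

```bash
python3 -m inch '[{"offset":[0,0,0],"rotation":[0,0,0],"claw":0.3},{"offset":[0,0,0],"rotation":[0,0,0],"claw":0.6},{"offset":[0,0,0],"rotation":[0,0,0],"claw":0.6},{"offset":[0,0,0],"rotation":[0,0,0],"claw":0.6},{"offset":[0,0,0],"rotation":[0,0,0],"claw":0.6}]' 35
python3 -m inch '[{"offset":[0,0,-4],"rotation":[0,0,0],"claw":0.6},{"offset":[0,0,-8],"rotation":[0,0,0],"claw":0.6},{"offset":[0,0,-20],"rotation":[0,0,0],"claw":0.6},{"offset":[0,0,-30],"rotation":[0,0,0],"claw":0.6},{"offset":[0,0,-20],"rotation":[0,0,0],"claw":0.6}]'
python3 -m inch '[{"offset":[0,0,0],"rotation":[0,0,0],"claw":0.6},{"offset":[0,0,0],"rotation":[0,0,0],"claw":0.6},{"offset":[0,0,0],"rotation":[0,0,0],"claw":0.6},{"offset":[0,0,0],"rotation":[0,0,0],"claw":0.6}]'
```

```text
time_s: 14.85
position: [535.4, 10.0, 10.7]
eef_rot: [0.0, 0.097, 0.995, 0.0]
ft_force: [-0.2, 0.6, 2.2]
gripper_width: 0.577
gripper_force: 38.3
time_s: 15.27
position: [535.4, 10.0, 94.6]
eef_rot: [0.001, 0.097, 0.995, 0.0]
ft_force: [0.9, 0.7, -0.5]
gripper_width: 0.576
gripper_force: 38.1
time_s: 15.6
position: [533.4, 10.2, 90.8]
eef_rot: [-0.002, 0.097, 0.995, 0.0]
ft_force: [0.5, 0.0, -1.2]
gripper_width: 0.575
gripper_force: 38.1
```

The shell is gripped: the opening of 49 mm matches its 50 mm width. I'll carry it over the pocket.

```bash
python3 -m inch '[{"offset":[-1.6,-20,0],"rotation":[0,0,0],"claw":0.6},{"offset":[-1.6,-32,0],"rotation":[0,0,0],"claw":0.6},{"offset":[-1.6,-34,0],"rotation":[0,0,0],"claw":0.6},{"offset":[-1.6,-34,0],"rotation":[0,0,0],"claw":0.6},{"offset":[-1.6,-34,0],"rotation":[0,0,0],"claw":0.6}]' > /dev/null
python3 -m inch '[{"offset":[-1.6,-34,0],"rotation":[0,0,0],"claw":0.6},{"offset":[-1.6,-34,0],"rotation":[0,0,0],"claw":0.6},{"offset":[-1.6,-34,0],"rotation":[0,0,0],"claw":0.6},{"offset":[-1.6,-34,0],"rotation":[0,0,0],"claw":0.6},{"offset":[-1.6,-20,0],"rotation":[0,0,0],"claw":0.6}]' > /dev/null
python3 -m inch '[{"offset":[0,-10,0],"rotation":[0,0,-3.9],"claw":0.6},{"offset":[0,0,0],"rotation":[0,0,-3.8],"claw":0.6},{"offset":[0,0,0],"rotation":[0,0,0],"claw":0.6},{"offset":[0,0,0],"rotation":[0,0,0],"claw":0.6},{"offset":[0,0,0],"rotation":[0,0,0],"claw":0.6}]' > /dev/null
python3 -m inch '[{"offset":[0,0,0],"rotation":[0,0,0],"claw":0.6},{"offset":[0,0,0],"rotation":[0,0,0],"claw":0.6},{"offset":[0,0,0],"rotation":[0,0,0],"claw":0.6},{"offset":[0,0,0],"rotation":[0,0,0],"claw":0.6},{"offset":[0,0,0],"rotation":[0,0,0],"claw":0.6}]'
python3 - <<'E'
from look import *
im,p=look('w_s2',[('shell',84),('pocket',12),('shell_port',91.5)])
rect(im,p,'fix',[18,80,60],[38,255,255],12,(100,30,460,330))
save(im[130:360,130:420].repeat(2,0).repeat(2,1),'s2c.png')
E
```

```text
time_s: 17.27
position: [489.1, -306.9, 92.6]
eef_rot: [0.0, 0.03, 1.0, -0.0]
ft_force: [-0.7, 1.1, -0.9]
gripper_width: 0.576
gripper_force: 38.0
17.3167 [ 489.1 -306.9   92.6] yaw 86.56 [ 421.3 -302.   235.3]
shell [272. 253.] [ 489.7 -305.5   84. ] 0.73
shell_port [274. 340.] [ 536.6 -307.5   91.5] 0.86
fix 10454 [178 101 182 157] [ 469.8 -306.2] [120.8 112.1] 86.5
```

View pics/s2c.png

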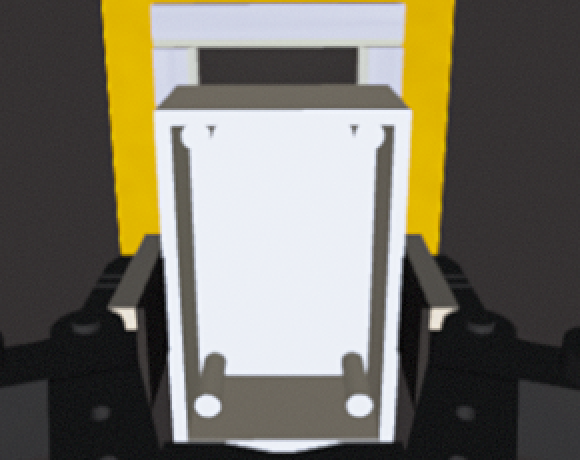

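The shell hangs level above the pocket, rim corners at full px (207,184), (335,184), (326,351) and (216,351). The frame's far wall is at rows 132–153. Offset:

```bash
python3 - <<'E'
from look import *
p=np.load('pics/w_s2.npy',allow_pickle=True).item()
c=pix2world([(207.5,184.5),(335,184.5),(326.5,351),(216.5,351)],112,p); print(c.round(1),c.mean(0).round(1))
b=pix2world([(211,172.5),(329,172.5)],84.5,p);print('bottom -x edge',b.round(1),b.mean(0)+[40,-2.4,0])
# pocket -x wall inner edge (top of floor side), frame outer corners z=22
f=pix2world([(206,132),(332.5,132)],22,p);print('frame',f.round(1),f.mean(0)+[56,-3.3,0])
E
```

```text
[[ 446.8 -328.2  112. ]
 [ 449.8 -278.7  112. ]
 [ 527.6 -283.   112. ]
 [ 524.4 -333.2  112. ]] [ 487.1 -305.8  112. ]
bottom -x edge [[ 446.8 -331.7   84.5]
 [ 450.2 -276.3   84.5]] [ 488.50046513 -306.3979475    84.5       ]
frame [[ 430.8 -344.3   22. ]
 [ 435.9 -263.    22. ]] [ 489.35105306 -306.96264436   22.        ]
```

```bash
python3 -m inch '[{"offset":[-1.5,-0.7,15],"rotation":[0,0,0],"claw":0.6},{"offset":[0,0,20],"rotation":[0,0,0],"claw":0.6},{"offset":[0,0,15],"rotation":[0,0,0],"claw":0.6},{"offset":[0,0,5],"rotation":[0,0,0],"claw":0.6},{"offset":[0,0,0],"rotation":[0,0,0],"claw":0.6}]' >/dev/null
python3 -m inch '[{"offset":[0,0,0],"rotation":[0,0,0],"claw":0.6},{"offset":[0,0,0],"rotation":[0,0,0],"claw":0.6},{"offset":[0,0,0],"rotation":[0,0,0],"claw":0.6},{"offset":[0,0,0],"rotation":[0,0,0],"claw":0.6},{"offset":[0,0,0],"rotation":[0,0,0],"claw":0.6}]'
python3 - <<'E'
from look import *
im,p=look('w_s3',[('shell',29),('pocket',12),('shell_port',36.5)])
rect(im,p,'fix',[18,80,60],[38,255,255],12,(60,0,500,250))
g=im.astype(int); 
# profiles: column mid down rows (x direction), and one row across frame/shell -x edge
print('col 270 rows 60..200', g[60:200:2,270].sum(1).tolist())
for r in (100,120,140,150): 
    m=(g[r].max(1)-g[r].min(1)<60)&(g[r].sum(1)>330); d=np.flatnonzero(np.diff(m.astype(int))); print(r,d.tolist())
E
```

```text
time_s: 18.3
position: [490.9, -308.2, 38.4]
eef_rot: [0.001, 0.03, 1.0, -0.0]
ft_force: [-0.3, -0.2, -0.4]
gripper_width: 0.578
gripper_force: 38.1
18.35 [ 490.8 -308.1   38.2] yaw 86.55 [ 423.  -303.2  181. ]
shell [270. 250.] [ 490.3 -307.7   29. ] 0.65
shell_port [273. 343.] [ 540.9 -309.2   36.5] 0.57
fix 15683 [151  93 239 157] [ 455.7 -305.7] [119.9  83.8] 86.6
col 270 rows 60..200 [149, 148, 158, 151, 150, 157, 150, 154, 151, 154, 154, 158, 157, 148, 154, 149, 150, 272, 399, 399, 400, 397, 402, 397, 399, 398, 399, 399, 402, 400, 399, 402, 401, 399, 402, 403, 386, 545, 660, 656, 654, 652, 645, 645, 645, 649, 653, 658, 649, 621, 627, 429, 148, 163, 162, 164, 243, 308, 315, 311, 311, 300, 411, 729, 721, 722, 721, 720, 722, 721]
100 []
120 []
140 [185, 354]
150 [186, 354]
```

```bash
python3 - <<'E'
from look import *
p=np.load('pics/w_s3.npy',allow_pickle=True).item(); im=cv2.imread('pics/w_s3.png').astype(int)
for n,v,z,L in [('fix edge',94.5,12,75),('frame',133.5,22,56),('shell low',172,29.7,40),('shell rim',185.5,57.7,40)]:
    w=pix2world((270,v),z,p)[0]; print(n,w.round(1),'centre x',round(w[0]+L*np.cos(.06)+(0)*0,1))
print('frame y',pix2world([(185.5,140),(354.5,140)],22,p).round(1))
for r in (174,178,182,186,190,200):
    print(r,[(c,int(im[r,c].sum())) for c in range(190,225,2)],[(c,int(im[r,c].sum())) for c in range(320,356,2)])
E
```

```text
fix edge [ 414.6 -303.2   12. ] centre x 489.5
frame [ 433.  -304.3   22. ] centre x 488.9
shell low [ 450.2 -305.4   29.7] centre x 490.2
shell rim [ 450.5 -305.3   57.7] centre x 490.4
frame y [[ 433.4 -345.3   22. ]
 [ 438.5 -263.7   22. ]]
174 [(190, 662), (192, 662), (194, 662), (196, 659), (198, 650), (200, 644), (202, 650), (204, 657), (206, 655), (208, 654), (210, 647), (212, 637), (214, 629), (216, 501), (218, 302), (220, 312), (222, 312), (224, 309)] [(320, 308), (322, 308), (324, 319), (326, 531), (328, 632), (330, 634), (332, 655), (334, 658), (336, 650), (338, 653), (340, 648), (342, 651), (344, 647), (346, 646), (348, 650), (350, 656), (352, 625), (354, 422)]
178 [(190, 661), (192, 663), (194, 663), (196, 660), (198, 650), (200, 644), (202, 648), (204, 653), (206, 651), (208, 658), (210, 661), (212, 580), (214, 341), (216, 302), (218, 305), (220, 305), (222, 312), (224, 309)] [(320, 311), (322, 312), (324, 315), (326, 306), (328, 328), (330, 560), (332, 669), (334, 657), (336, 653), (338, 650), (340, 650), (342, 647), (344, 648), (346, 649), (348, 650), (350, 657), (352
[... 1071 characters left out ...]
18, 727), (220, 727), (222, 724), (224, 722)] [(320, 726), (322, 729), (324, 729), (326, 728), (328, 723), (330, 724), (332, 722), (334, 715), (336, 656), (338, 646), (340, 648), (342, 652), (344, 651), (346, 652), (348, 652), (350, 652), (352, 553), (354, 407)]
200 [(190, 626), (192, 659), (194, 657), (196, 660), (198, 657), (200, 649), (202, 640), (204, 650), (206, 656), (208, 711), (210, 722), (212, 722), (214, 717), (216, 347), (218, 259), (220, 403), (222, 722), (224, 723)] [(320, 707), (322, 342), (324, 262), (326, 390), (328, 728), (330, 724), (332, 722), (334, 699), (336, 649), (338, 649), (340, 649), (342, 648), (344, 645), (346, 654), (348, 656), (350, 651), (352, 467), (354, 403)]
```

Relative to the pocket the shell is about +1 mm in x and +0.4 mm in y. I'll correct that and lower in stages, watching the force.

```bash
python3 -m inch '[{"offset":[1,-0.4,4],"rotation":[0,0,0],"claw":0.6},{"offset":[0,0,4],"rotation":[0,0,0],"claw":0.6},{"offset":[0,0,2],"rotation":[0,0,0],"claw":0.6},{"offset":[0,0,0],"rotation":[0,0,0],"claw":0.6},{"offset":[0,0,0],"rotation":[0,0,0],"claw":0.6}]'
python3 -m inch '[{"offset":[0,0,1],"rotation":[0,0,0],"claw":0.6},{"offset":[0,0,1],"rotation":[0,0,0],"claw":0.6},{"offset":[0,0,1],"rotation":[0,0,0],"claw":0.6},{"offset":[0,0,0],"rotation":[0,0,0],"claw":0.6},{"offset":[0,0,0],"rotation":[0,0,0],"claw":0.6}]'
```

```text
time_s: 18.92
position: [489.0, -307.9, 26.9]
eef_rot: [-0.0, 0.03, 1.0, 0.0]
ft_force: [-0.4, 1.4, -0.6]
gripper_width: 0.576
gripper_force: 38.0
time_s: 19.33
position: [489.3, -308.1, 24.5]
eef_rot: [-0.0, 0.03, 1.0, 0.0]
ft_force: [0.5, 0.3, -1.4]
gripper_width: 0.577
gripper_force: 38.0
```

```bash
python3 -m inch '[{"offset":[0,0,1],"rotation":[0,0,0],"claw":0.6},{"offset":[0,0,1],"rotation":[0,0,0],"claw":0.6},{"offset":[0,0,0.8],"rotation":[0,0,0],"claw":0.6},{"offset":[0,0,0],"rotation":[0,0,0],"claw":0.6},{"offset":[0,0,0],"rotation":[0,0,0],"claw":0.6}]'
python3 -m inch '[{"offset":[0,0,0.6],"rotation":[0,0,0],"claw":0.6},{"offset":[0,0,0],"rotation":[0,0,0],"claw":0.6},{"offset":[0,0,0],"rotation":[0,0,0],"claw":0.6}]'
python3 -m inch '[{"offset":[0,0,0.5],"rotation":[0,0,0],"claw":0.6},{"offset":[0,0,0],"rotation":[0,0,0],"claw":0.6},{"offset":[0,0,0],"rotation":[0,0,0],"claw":0.6}]'
```

```text
time_s: 19.75
position: [489.3, -308.1, 21.6]
eef_rot: [-0.0, 0.03, 1.0, 0.0]
ft_force: [0.5, 0.2, -0.3]
gripper_width: 0.573
gripper_force: 38.0
time_s: 20.0
position: [489.4, -308.2, 21.1]
eef_rot: [0.0, 0.03, 1.0, -0.0]
ft_force: [-0.5, -0.2, -1.0]
gripper_width: 0.579
gripper_force: 38.1
time_s: 20.25
position: [489.5, -308.2, 20.8]
eef_rot: [0.0, 0.03, 1.0, -0.0]
ft_force: [0.0, 0.8, 0.1]
gripper_width: 0.577
gripper_force: 38.2
```

```bash
python3 -m inch '[{"offset":[0,0,0.5],"rotation":[0,0,0],"claw":0.6},{"offset":[0,0,0],"rotation":[0,0,0],"claw":0.6},{"offset":[0,0,0],"rotation":[0,0,0],"claw":0.6}]'
python3 -m inch '[{"offset":[0,0,0.4],"rotation":[0,0,0],"claw":0.6},{"offset":[0,0,0],"rotation":[0,0,0],"claw":0.6},{"offset":[0,0,0],"rotation":[0,0,0],"claw":0.6}]'
```

```text
time_s: 20.5
position: [489.5, -308.3, 20.8]
eef_rot: [0.0, 0.03, 1.0, -0.0]
ft_force: [-2.2, 2.0, 5.7]
gripper_width: 0.573
gripper_force: 38.8
time_s: 20.75
position: [489.5, -308.3, 20.8]
eef_rot: [-0.0, 0.03, 1.0, -0.0]
ft_force: [-2.1, 2.5, 8.8]
gripper_width: 0.575
gripper_force: 39.1
```

The shell is on the floor: contact at z = 20.8, where 20.6 was predicted. Release, rise, and measure.

```bash
python3 -m inch '[{"offset":[0,0,-0.9],"rotation":[0,0,0],"claw":0.35},{"offset":[0,0,0],"rotation":[0,0,0],"claw":0.2},{"offset":[0,0,0],"rotation":[0,0,0],"claw":0.1},{"offset":[0,0,0],"rotation":[0,0,0],"claw":0},{"offset":[0,0,0],"rotation":[0,0,0],"claw":0}]'
python3 -m inch '[{"offset":[0,0,-10],"rotation":[0,0,0],"claw":0},{"offset":[0,0,-30],"rotation":[0,0,0],"claw":0},{"offset":[0,0,-40],"rotation":[0,0,0],"claw":0},{"offset":[0,0,-40],"rotation":[0,0,0],"claw":0},{"offset":[0,0,0],"rotation":[0,0,0],"claw":0}]'
python3 -m inch '[{"offset":[0,0,0],"rotation":[0,0,0],"claw":0},{"offset":[0,0,0],"rotation":[0,0,0],"claw":0},{"offset":[0,0,0],"rotation":[0,0,0],"claw":0},{"offset":[0,0,0],"rotation":[0,0,0],"claw":0},{"offset":[0,0,0],"rotation":[0,0,0],"claw":0}]'
python3 - <<'E'
from look import *
im,p=look('w_end',[('shell',12),('pocket',12),('shell_port',19.5)])
rect(im,p,'fix',[18,80,60],[38,255,255],12,(100,30,460,330))
# bright shell (brighter than frame): rim at z=40
g=cv2.inRange(im.astype(np.float32).sum(2),690,800); k=np.zeros_like(g);k[60:320,180:360]=g[60:320,180:360]
n,l,s,_=cv2.connectedComponentsWithStats(k); b=1+np.argmax(s[1:,4]); q=np.argwhere(l==b)[:,::-1]
r=cv2.minAreaRect(pix2world(q,40,p)[:,:2].astype(np.float32)); print('rim',s[b],r)
t=camera('top'); pt=camera_params('top'); save(t,'top_end.png')
for n,z in [('shell',12),('pocket',12),('blue_block',11),('red_block',11),('yellow_block',11),('board',2),('spool',0)]:
    print(n,[(pix2world([m['at'][1]*560,m['at'][0]*420],z,pt)[0].round(1).tolist(),round(m['confidence'],2)) for m in mark_of(n,'top')])
E
```

```text
time_s: 21.17
position: [489.2, -308.1, 20.3]
eef_rot: [-0.0, 0.03, 1.0, 0.0]
ft_force: [-0.2, 0.1, 0.7]
gripper_width: 1.001
gripper_force: 0.0
time_s: 21.58
position: [494.8, -312.5, 151.2]
eef_rot: [0.007, 0.03, 1.0, -0.005]
ft_force: [1.8, -0.7, 1.4]
gripper_width: 1.0
gripper_force: 0.0
time_s: 22.0
position: [488.3, -307.3, 138.7]
eef_rot: [-0.001, 0.03, 1.0, 0.001]
ft_force: [0.1, 0.2, 0.3]
gripper_width: 0.997
gripper_force: 0.0
22.05 [ 488.5 -307.5  138.9] yaw 86.55 [ 421.  -302.8  281.5]
shell [270. 196.] [ 488.8 -306.8   12. ] 0.74
shell_port [272. 253.] [ 538.7 -307.9   19.5] 0.91
fix 10839 [194 104 151 172] [ 488.9 -307.2] [121.  150.9] 86.6
rim [  217   130   105   132 11207] ((484.52972412109375, -307.0434265136719), (76.26663970947266, 104.12796783447266), 86.69352722167969)
shell [([490.6, -308.4, 12.0], 0.96), ([383.0, -3.5, 12.0], 0.86)]
pocket [([483.6, -301.6, 12.0], 0.79), ([441.1, 252.9, 12.0], 0.27)]
blue_block [([471.9, -163.2, 11.0], 0.92), ([441.1, 241.6, 11.0], 0.66)]
red_block [([506.8, 247.4, 11.0], 0.7)]
yellow_block []
board [([653.9, 12.4, 2.0], 0.55)]
spool [([792.7, 24.6, 0.0], 0.64)]
```

```bash
python3 - <<'E'
from look import *
im=cv2.imread('pics/w_end.png').astype(int); p=np.load('pics/w_end.npy',allow_pickle=True).item()
C=489.0,-307.2; c,s=np.cos(-.0585),np.sin(-.0585)
def W(x,y,z): return [C[0]+c*x-s*y,C[1]+s*x+c*y,z]
# expected edges of a seated shell rim along lines in the shell frame, vs picture brightness
for nm,pts in [('x line y=-22',[W(x,-23.5,40) for x in np.arange(-48,-33,1)]),('x line +',[W(x,-23.5,40) for x in np.arange(33,48,1)]),
  ('y line x=-35',[W(-38.5,y,40) for y in np.arange(-32,-19,1)]),('y+ x=-38',[W(-38.5,y,40) for y in np.arange(19,32,1)]),('y- x=38',[W(38.5,y,40) for y in np.arange(-32,-19,1)]),('y+ x=38',[W(38.5,y,40) for y in np.arange(19,32,1)])]:
    uv=world2pix(pts,p).astype(np.float32); v=cv2.remap(im.sum(2).astype(np.float32),uv[:,0],uv[:,1],cv2.INTER_LINEAR).ravel(); print(nm,v.astype(int).tolist())
E
```

```text
x line y=-22 [730, 724, 715, 718, 539, 234, 290, 429, 744, 763, 761, 761, 761, 763, 761]
x line + [763, 763, 762, 762, 760, 760, 759, 747, 726, 720, 724, 727, 727, 731, 731]
y line x=-35 [723, 727, 729, 726, 723, 714, 719, 748, 761, 761, 763, 764, 764]
y+ x=-38 [762, 764, 764, 762, 761, 760, 748, 716, 714, 724, 729, 727, 727]
y- x=38 [728, 727, 727, 728, 728, 728, 732, 748, 759, 761, 761, 763, 764]
y+ x=38 [763, 763, 762, 761, 759, 759, 753, 732, 727, 728, 727, 728, 728]
```

With the shell's rim assumed at z = 40, its edges come out at x ≈ −40.5…+40 and y ≈ ±25 at both ends, so it's flat, square and centred. Handing in.

```bash
python3 -c "from workcell import *; print(finish_job())"
```

```text
the job is handed in; nothing more can be done
None
```

The blue block is home in the blue slot, and the white shell lies flat and square in the pocket with its connector in the notch; I handed the job in at about 22 s, with the arm clear of everything.

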